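# Press in a motorcycle brake lever to check that it stops short of the grip

## Robot

A 6-joint arm with a two-finger parallel gripper is mounted at the origin on the work surface. World frame = base frame: x ahead of the robot, y to its left, z up, the work surface at z = 0. Lengths are in mm, angles in rad, forces in N, time in s.
With the tool pointing down it reaches from about 400 to 925 mm from the base axis. Payload 12.5 kg.
Tool frame: the origin (TCP) lies midway between the tips of the shut fingers; the grasp point (between the pads) lies 19 mm behind it (env.tcp_to_grasp is the distance from the TCP to the grasp point, in mm); z points along the fingers, y is the line along which they close (so a half turn about z gives the same grasp; the last joint's range is limited). The gripper opens to 95 mm and grips with 3 to 60 N. Pads are 20 mm wide; open, the fingers measure 119 mm over their backs; the gripper's body (75 mm by 180 mm) begins 59 mm behind the grasp point.
Start: joints at [-1.324, 0.491, 1.559, -0, 1.092, -0.106], TCP at [215.978, -586.516, 214.661] pointing down, gripper open.
Joint ranges: [-3.1, 3.1], [-0.84, 2.19], [0.05, 2.79], [-1.13, 4.28], [0.06, 2.93], [-2.69, 2.69]. Speed limits (rad/s): [2.22, 2.22, 2.79, 3.14, 3.14, 3.14].

## Interface

Orientations are given as [roll, pitch, yaw] about the fixed x, y, z axes, in that order (R = Rz(yaw) Ry(pitch) Rx(roll)).
In Python, from cell import env gives the robot as it stands. The module is installed in compiled form; this text tells all that it offers.
- The arm moves only by the tool step_arm, never from a script. Its argument "plan" is a list that holds one entry, the list of rows, each a list of 5 numbers: the shift along the tool's x, y, z in mm, then the turn about the tool's z in degrees, then the opening, from -1 (shut) to 1 (fully open). A call has 1 to 8 rows; each row is the pose to reach, as a shift and turn from the pose commanded when the call began, along the tool's axes at that moment; what a row does not reach only later rows make up. A row lasts 1/12 s, in which the tool goes at most 41.7 mm and 7.16 degrees, less where a joint would pass 70% of its speed; a pose out of reach is approached as far as the arm can. A call with a gripper value outside its range is refused whole. The fingers move at their own pace and stop on an object; the grip force is fixed at half the most. Time passes only in rows, so rows that repeat a pose let the fingers close. It gives the time, the measured TCP pose, the force, the opening and the grip force at its end, in the units of the state.
- env.state(): the state, without advancing time (a new reading comes with each control period).
- env.read_camera(name): name is "scene" or "top" or "wrist"; returns the picture (420x560x3 uint8, blue, green, red); there is no depth.
- env.get_calibration(name): a dict with "K" (3x3 intrinsics, pixels), "extrinsics" (4x4, takes a point from world to camera coordinates). Camera axes: x right, y up, looking along -z (the intrinsics and any distortion apply to the point x, -y, -z); pixel columns grow to the right and rows downward; lengths in mm; the calibration is good to about 2 mm. A picture is of the moment at which its call begins: read the wrist's pose just before it. get_calibration takes no time and is no camera call; for the wrist camera it gives the pose at the moment of the call.
- env.job_done(): hands the job in; it is judged then, once.
The state is a dict: "t": time; "joints": joint angles; "qvel": joint speeds; "tau": joint torques, N m; "eef_pos": TCP position; "tcp_rot": TCP orientation; "ft_force": force on the tool from outside, world axes, zero at the start; "moment": the same for the moment, N m; "opening": opening from 0.0 (shut) to 1.0 (fully open); "grip_force": force on a finger pad.
Only numpy, scipy, OpenCV 4.12 (cv2) and the standard library are available. Lean on these libraries where they do the work, as an engineer would, in place of code of your own. Each camera call takes 0.05 s, during which the arm holds its last target. There are 200 camera calls.

## Task

A motorcycle's front-brake control is clamped in the bench vice for checking, its fluid outlet blanked off. With the outside of your fingers, press the brake lever in towards the rubber grip until it comes up solid against its stop, let it come right back out to rest, then press it in to the stop a second time and finish while still holding it there, firmly but without forcing it, so that I can gauge the gap left to the grip. Push only on the lever's front face, keep the fingers out of the gap behind it, grip nothing, and leave the things standing around it where they are.

Things in the scene. Friction and masses are not known exactly. Their poses are not given: they have to be found in the camera images.
- blade (a point): point to press: the flat outer part of the brake lever's aluminium blade, 11 mm thick (x), 16 mm tall (z), nearly straight from y = -56 to +30 mm, where a 19 mm ball ends it. The point is at the centre of its section, 140 mm above the bench; the front face is at x = -5.5 mm. Axes turn with the lever: x from the front face towards the grip (the way to press), y along the blade to its tip, z up.
- pivot (a point): centre of the lever's pivot bolt, 140 mm above the bench. The blade point is 138 mm from it along the blade's y and 43 mm in front of it (x = -43 mm). Beside it, on the side away from the blade, stands the brake's fluid reservoir, 200 mm above the bench, and then the vice whose jaws hold the bar.
- brake_lever (a joint): lever angle about its upright pivot, rad: 0 at rest (fully out), grows as it is pressed in, 0.23 at its solid stop (blade point 32 mm further in). It springs back by itself. The spring takes about 3 N at the blade point to start and 5 N just before the stop; a firm hold on the stop is 8 to 20 N, 40 N would damage it.
- grip_mid (a point): centre of the rubber handgrip, 33 mm thick and 125 mm long, level, its axis 140 mm above the bench. With the lever on its stop a gap of about 20 to 40 mm is left between lever and grip. Below lever and grip is free air down to the bench, apart from the loose things.
- can_mid (a point): bystander: spray can, 60 mm across and about 165 mm tall, standing beyond the tip of the lever; the point is half-way up.
- jar_mid (a point): bystander: glass jar with a lid, 58 mm across and 70 mm tall, standing behind the grip; the point is half-way up.
- gauge_mid (a point): bystander: round gauge, 82 mm across and 40 mm tall, lying face up in front of the lever; the point is half-way up.
- screwdriver_grip (a point): bystander: screwdriver lying on the bench in front of the lever; the point is on its handle.

How it is judged:
By the outcome, as a careful person would: the job done as asked, in the order asked, and still so for the second after the job is handed in, while the arm keeps its last pose, push and grip.
It also fails if it takes over 45 s, if anything falls off the work surface, if the arm or the gripper's body presses on something with over 40 N, if the wrist force passes 120 N, or if a joint passes its speed limit or range.

## Working session

There is one attempt and no reset: what is moved stays moved. The work goes in short steps, Python scripts to look and compute and a tool call to move; the robot and the scene stay as the last step left them, time stands still between calls to the robot, and variables do not carry over. Pictures are saved under pics/ and viewed, at most 10 in all, crops included, and the job is handed in when it is done.

Besides the shell and the picture viewer there is one more tool, called after "Emit:" as name(argument=value, ...), one argument or row to a line, values as JSON. step_arm: Moves the arm, as the interface text tells. Its arguments: {"type":"object","properties":{"plan":{"type":"array"}},"required":["plan"]}

```bash
mkdir -p pics
python3 - <<'E'
from cell import env
import cv2
for n in("scene","top"):
    c=env.get_calibration(n); print(n,c)
    cv2.imwrite(f"pics/{n}0.png",env.read_camera(n))
print(env.state())
E
```

```text
scene {'K': array([[397.26246215,   0.        , 283.9243238 ],
       [  0.        , 397.26246215, 209.91417493],
       [  0.        ,   0.        ,   1.        ]]), 'extrinsics': array([[ 4.16421920e-01,  9.09108058e-01,  1.07388300e-02,
        -3.17697496e+02],
       [-6.59532508e-01,  2.93930297e-01,  6.91825015e-01,
         2.88823584e+02],
       [ 6.25787229e-01, -2.95173709e-01,  7.21985336e-01,
        -1.08252598e+03],
       [ 0.00000000e+00,  0.00000000e+00,  0.00000000e+00,
         1.00000000e+00]])}
top {'K': array([[413.89849694,   0.        , 284.29723358],
       [  0.        , 413.89849694, 200.81180503],
       [  0.        ,   0.        ,   1.        ]]), 'extrinsics': array([[ 5.81141101e-03, -9.99630801e-01,  2.65421969e-02,
         8.43700446e+01],
       [ 9.89471189e-01,  9.58677803e-03,  1.44412117e-01,
        -5.87336529e+02],
       [-1.44613254e-01,  2.54235010e-02,  9.89161591e-01,
        -7.41510273e+02],
       [ 0.00000000e+00,  0.00000000e+00,  0.00000000e+00,
         1.00000000e+00]])}
{'t': 0.1, 'joints': array([-1.32355430e+00,  4.91494467e-01,  1.55938465e+00, -4.08149800e-05,
        1.09169230e+00, -1.05574953e-01]), 'qvel': array([ 5.01301210e-04, -1.63821799e-03, -1.74961490e-03,  8.76966992e-04,
        7.21596079e-04,  6.35458387e-05]), 'tau': array([ 2.57364896e-03, -6.13621330e+01, -2.58606255e+01,  6.93639927e-02,
        4.70075500e-02, -4.77661013e-05]), 'eef_pos': array([ 215.9387152 , -586.28544528,  214.12449966]), 'tcp_rot': array([-3.14061552e+00, -6.71423212e-05,  3.52835776e-01]), 'ft_force': array([ 0.61831099, -0.15831722, -0.47986835]), 'moment': array([ 0.01038668,  0.01236511, -0.02778991]), 'grip_force': 0.0, 'opening': 0.9975617672817023}
```

View pics/scene0.png

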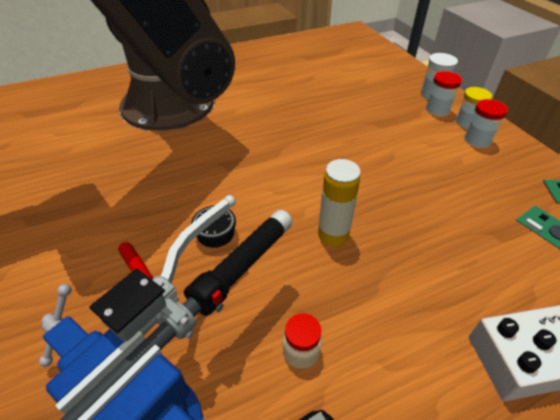

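View pics/top0.png

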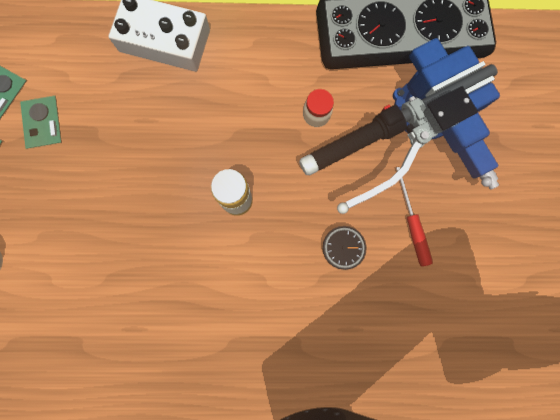

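The scene view shows the lever ball at about (230,202) and the grip end at (283,218). The top view shows the ball at (343,208), the lever bend near (400,177), the grip end at (309,165), the can lid at (229,187), the jar at (319,103), the gauge at (345,248) and the screwdriver handle at (420,240).

```bash
cat > h.py <<'E'
import numpy as np, cv2
from cell import env
def ray(n,p,c=None):
    c=c or env.get_calibration(n); E=c["extrinsics"]; R=E[:3,:3]; o=-R.T@E[:3,3]
    q=np.linalg.inv(c["K"])@[p[0],p[1],1]; return o,R.T@np.array([q[0],-q[1],-q[2]])
def plane(n,p,z,c=None):
    o,d=ray(n,p,c); return o+d*(z-o[2])/d[2]
def two(p,q):
    o,d=ray("top",p); a,e=ray("scene",q)
    s=np.linalg.lstsq(np.c_[d,-e],a-o,rcond=None)[0]
    return (o+d*s[0]+a+e*s[1])/2, np.linalg.norm(o+d*s[0]-a-e*s[1])
E
python3 - <<'E'
from h import *
np.set_printoptions(precision=1,suppress=True)
im=cv2.imread("pics/top0.png"); h=cv2.cvtColor(im,cv2.COLOR_BGR2HSV)
m=((h[...,1]<60)&(h[...,2]>120)).astype(np.uint8); 
r=np.zeros_like(m); r[135:218,335:425]=m[135:218,335:425]
n,l,s,c=cv2.connectedComponentsWithStats(r); 
for x in (340,343,346,350,355,360,365,370,375,380,385,390,395,400,405,410,415):
    y=np.where(r[:,x])[0]
    if len(y): print(x,y.min(),y.max(),plane("top",(x,y.min()),140)[:2],plane("top",(x,y.max()),140)[:2])
print("ball",plane("top",(343,208),140),two((343,208),(230,202)))
print("gripend",plane("top",(309,165),140),two((309,165),(283,219)))
for k,p,z in(("gripin",(385,124),140),("can",(229,187),165),("jar",(319,101),70),("gauge",(345,247),40),("sd",(420,240),15),("sdtip",(399,170),5),("res",(450,108),200)):print(k,plane("top",p,z))
E
```

```text
340 203 212 [569.5  -0.8] [554.5  -0.6]
343 203 212 [569.5  -5.8] [554.5  -5.6]
346 202 211 [571.3 -10.9] [556.2 -10.6]
350 200 207 [574.7 -17.6] [563.  -17.4]
355 197 204 [579.8 -26. ] [568.1 -25.8]
360 195 202 [583.3 -34.4] [571.5 -34.2]
365 193 200 [586.7 -42.9] [574.9 -42.6]
370 190 197 [591.9 -51.4] [580.1 -51.1]
375 187 194 [597.  -59.9] [585.2 -59.6]
380 185 192 [600.5 -68.4] [588.7 -68. ]
385 182 189 [605.7 -76.9] [593.8 -76.6]
390 178 186 [612.6 -85.6] [599.  -85.1]
395 173 183 [621.3 -94.3] [604.2 -93.7]
400 168 180 [ 630.  -103.1] [ 609.4 -102.3]
405 160 197 [ 643.9 -112.1] [ 580.6 -109.7]
410 150 214 [ 661.4 -121.2] [ 552.2 -117. ]
415 136 155 [ 686.1 -130.8] [ 652.8 -129.4]
ball [561.2  -5.7 140. ] (array([561.8,  -4.9, 138.4]), np.float64(2.395507237202115))
gripend [633.3  50.4 140. ] (array([633.4,  53.2, 144. ]), np.float64(5.2992806932922045))
gripin [706.6 -79.9 140. ]
can [590.  180.3 165. ]
jar [774.1  25.   70. ]
gauge [500.6 -25.3  40. ]
sd [ 516.  -176.5   15. ]
sdtip [ 657.1 -143.2    5. ]
res [ 713.6 -166.9  200. ]
```

Emit:
step_arm(
  plan=[
    [[40,0,0,0,-1],[75,-10,0,0,-1],[110,-30,0,0,-1],[145,-55,0,0,-1],[175,-80,0,0,-1],[205,-110,0,0,-1],[230,-140,0,0,-1],[240,-170,0,0,-1]],
  ],
)

```text
t: 0.77
eef_pos: [383.9, -341.6, 214.3]
tcp_rot: [-3.141, -0.0, 0.354]
ft_force: [0.2, 0.1, -0.3]
opening: 0.495
grip_force: 0.0
```

Emit:
step_arm(
  plan=[
    [[30,-28,0,0,-1],[60,-56,0,0,-1],[90,-84,0,0,-1],[120,-112,0,0,-1],[150,-140,0,0,-1],[180,-165,0,0,-1],[210,-190,0,0,-1],[239,-219,0,0,-1]],
  ],
)

```text
t: 1.43
eef_pos: [531.9, -54.3, 214.5]
tcp_rot: [3.141, 0.0, 0.353]
ft_force: [0.6, -0.6, 0.1]
opening: 0.01
grip_force: 0.0
```

Emit:
step_arm(
  plan=[
    [[0,0,0,-7,-1],[0,0,0,-14,-1],[0,0,0,-21,-1],[0,0,0,-28,-1],[0,0,0,-35,-1],[0,0,0,-42,-1],[0,0,0,-49,-1],[0,0,0,-56,-1]],
  ],
)

```text
t: 2.1
eef_pos: [530.9, -55.9, 214.3]
tcp_rot: [-3.141, 0.0, 1.336]
ft_force: [-0.1, -0.4, -1.3]
opening: 0.002
grip_force: 0.0
```

Emit:
step_arm(
  plan=[
    [[0,0,0,-7,-1],[0,0,0,-14,-1],[0,0,0,-21,-1],[0,0,0,-28,-1],[0,0,0,-35,-1],[0,0,0,-40.7,-1],[0,0,0,-40.7,-1],[0,0,0,-40.7,-1]],
  ],
)

```text
t: 2.77
eef_pos: [531.0, -55.9, 214.4]
tcp_rot: [-3.141, -0.0, 2.037]
ft_force: [0.9, 1.0, -0.8]
opening: 0.003
grip_force: 0.0
```

Emit:
step_arm(
  plan=[
    [[0,0,30,0,-1],[0,0,60,0,-1],[0,0,85,0,-1],[0,0,92,0,-1],[0,0,92,0,-1],[0,0,92,0,-1]],
  ],
)

```text
t: 3.27
eef_pos: [531.5, -56.1, 123.3]
tcp_rot: [3.141, 0.0, 2.039]
ft_force: [0.4, 0.4, 0.4]
opening: 0.002
grip_force: 0.0
```

Run:
```python
from h import *
s=env.state(); print(s["eef_pos"],s["tcp_rot"],s["ft_force"])
a=env.read_camera("scene"); t=env.read_camera("top")
cv2.imwrite("pics/s1f.png",a); cv2.imwrite("pics/t1f.png",t)
c=np.vstack([cv2.resize(a[130:330,120:380],None,fx=1.5,fy=1.5),cv2.resize(t[90:280,210:470],None,fx=1.5,fy=1.5)])
cv2.imwrite("pics/c1.png",c)
```

```text
[531.47189296 -56.07414621 123.2764    ] [3.14140982e+00 2.66936019e-04 2.03904508e+00] [0.3877974  0.38830313 0.36366301]
```

View pics/c1.png

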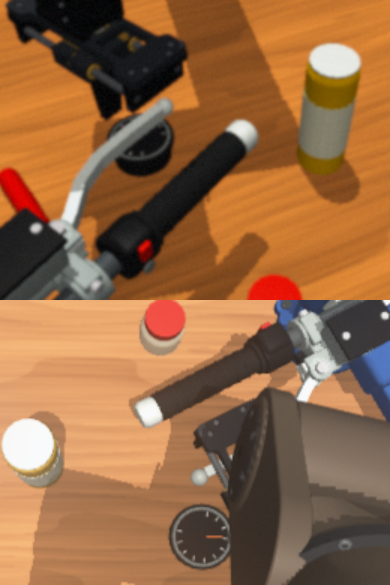

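The crop shows the shut finger in front of the blade (crop ~(110,100) top half), clear of the lever, with the gauge below it.

Emit:
step_arm(
  plan=[
    [[0,10,0,0,-1],[0,18,0,0,-1],[0,22,0,0,-1],[0,24,0,0,-1],[0,24,0,0,-1]],
  ],
)

```text
t: 3.78
eef_pos: [553.0, -44.7, 122.7]
tcp_rot: [3.141, 0.0, 2.041]
ft_force: [0.4, 0.2, -1.1]
opening: 0.006
grip_force: 0.0
```

Emit:
step_arm(
  plan=[
    [[0,2,0,0,-1],[0,4,0,0,-1],[0,5,0,0,-1],[0,5,0,0,-1]],
  ],
)

```text
t: 4.12
eef_pos: [557.1, -42.8, 122.6]
tcp_rot: [3.142, 0.0, 2.041]
ft_force: [-0.9, 0.1, 0.8]
opening: 0.005
grip_force: 0.0
```

Emit:
step_arm(
  plan=[
    [[0,2,0,0,-1],[0,4,0,0,-1],[0,5,0,0,-1],[0,5,0,0,-1]],
  ],
)

```text
t: 4.45
eef_pos: [561.6, -40.5, 122.6]
tcp_rot: [3.141, 0.0, 2.041]
ft_force: [-0.7, 0.7, -0.4]
opening: 0.007
grip_force: 0.0
```

Emit:
step_arm(
  plan=[
    [[0,2,0,0,-1],[0,4,0,0,-1],[0,5,0,0,-1],[0,5,0,0,-1]],
  ],
)

```text
t: 4.78
eef_pos: [565.3, -38.1, 122.5]
tcp_rot: [-3.14, -0.001, 2.041]
ft_force: [-4.3, 1.6, 1.9]
opening: 0.006
grip_force: 2.1
```

Emit:
step_arm(
  plan=[
    [[1.4,3.5,0,1.4,-1],[2.8,7,0,2.9,-1],[4,10.5,0,4.3,-1],[5.3,14,0,5.7,-1],[6.3,17.5,0,7.2,-1],[7.4,21,0,8.6,-1],[7.4,21,0,8.6,-1]],
  ],
)

```text
t: 5.37
eef_pos: [581.3, -22.1, 122.6]
tcp_rot: [-3.141, 0.0, 1.89]
ft_force: [-2.7, -1.9, 2.3]
opening: 0.003
grip_force: 1.9
```

Run:
```python
from h import *
s=env.state(); print(s["eef_pos"],s["ft_force"],s["moment"])
a=env.read_camera("scene"); cv2.imwrite("pics/s2f.png",a)
cv2.imwrite("pics/c2.png",cv2.resize(a[150:300,130:310],None,fx=3,fy=3,interpolation=cv2.INTER_CUBIC))
```

```text
[581.25178024 -22.05890815 122.55813376] [-2.70664881 -1.86577914  2.25710421] [-0.25014399  0.42076248 -0.02000454]
```

View pics/c2.png

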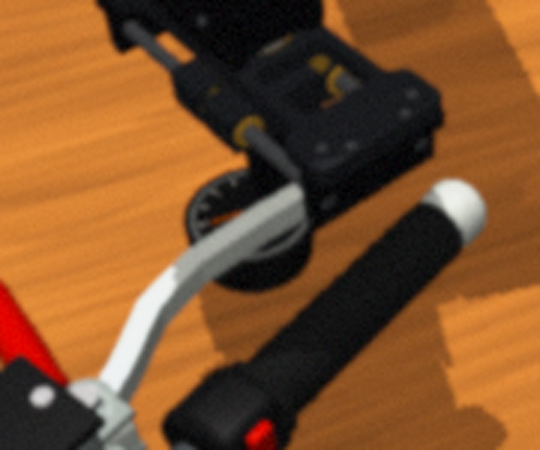

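The lever has moved in and the finger is on its front face; the gap to the grip is open and clear.

Emit:
step_arm(
  plan=[
    [[1,2.5,0,1,-1],[2,5,0,2,-1],[2.8,7,0,3,-1],[2.8,7,0,3,-1]],
  ],
)

```text
t: 5.75
eef_pos: [587.2, -17.2, 122.5]
tcp_rot: [-3.142, 0.0, 1.837]
ft_force: [-4.1, -1.1, 0.3]
opening: 0.003
grip_force: 2.1
```

Emit:
step_arm(
  plan=[
    [[0.4,1,0,0.5,-1],[0.8,2,0,1,-1],[0.8,2,0,1,-1]],
  ],
)

```text
t: 6.0
eef_pos: [588.7, -16.0, 122.5]
tcp_rot: [-3.141, -0.0, 1.82]
ft_force: [-3.8, -0.6, -0.0]
opening: 0.001
grip_force: 2.1
```

Emit:
step_arm(
  plan=[
    [[0,1,0,0.3,-1],[0,1.5,0,0.6,-1],[0,1.5,0,0.6,-1]],
  ],
)

```text
t: 6.25
eef_pos: [589.8, -15.3, 122.6]
tcp_rot: [-3.141, -0.001, 1.81]
ft_force: [-5.8, 1.1, 1.7]
opening: 0.006
grip_force: 2.8
```

Emit:
step_arm(
  plan=[
    [[0,0.5,0,0,-1],[0,1,0,0,-1],[0,1,0,0,-1]],
  ],
)

```text
t: 6.5
eef_pos: [590.5, -14.9, 122.5]
tcp_rot: [-3.14, -0.001, 1.81]
ft_force: [-7.2, 2.5, 1.3]
opening: 0.002
grip_force: 3.2
```

Emit:
step_arm(
  plan=[
    [[0,0.5,0,0,-1],[0,1,0,0,-1],[0,1,0,0,-1]],
  ],
)

```text
t: 6.75
eef_pos: [590.8, -14.7, 122.5]
tcp_rot: [-3.139, -0.001, 1.81]
ft_force: [-9.7, 1.0, 3.8]
opening: 0.006
grip_force: 5.2
```

Emit:
step_arm(
  plan=[
    [[0,0.5,0,0,-1],[0,1,0,0,-1],[0,1,0,0,-1],[0,1,0,0,-1]],
  ],
)

```text
t: 7.08
eef_pos: [591.0, -14.5, 122.4]
tcp_rot: [-3.137, -0.002, 1.81]
ft_force: [-13.5, 1.6, 5.2]
opening: 0.004
grip_force: 7.3
```

Emit:
step_arm(
  plan=[
    [[0,0,0,0,-1],[0,0,0,0,-1]],
  ],
)

```text
t: 7.25
eef_pos: [591.0, -14.5, 122.4]
tcp_rot: [-3.137, -0.002, 1.81]
ft_force: [-14.1, 0.6, 6.1]
opening: 0.003
grip_force: 7.3
```

Solid stop reached (13.5 N, no further motion). Next I let it return fully.

Emit:
step_arm(
  plan=[
    [[-2,-7,0,-2,-1],[-4,-13,0,-4,-1],[-7,-19,0,-6,-1],[-10,-25,0,-8,-1],[-13,-31,0,-10,-1],[-16,-37,0,-12,-1],[-19,-43,0,-13.2,-1],[-20,-47,0,-13.2,-1]],
  ],
)

```text
t: 7.92
eef_pos: [552.6, -45.9, 122.9]
tcp_rot: [3.14, 0.001, 2.041]
ft_force: [1.1, -0.2, -0.3]
opening: 0.004
grip_force: 0.0
```

Emit:
step_arm(
  plan=[
    [[0,0,0,0,-1],[0,0,0,0,-1],[0,0,0,0,-1],[0,0,0,0,-1],[0,0,0,0,-1],[0,0,0,0,-1],[0,0,0,0,-1],[0,0,0,0,-1]],
  ],
)

```text
t: 8.58
eef_pos: [552.2, -45.5, 122.6]
tcp_rot: [-3.142, 0.0, 2.041]
ft_force: [0.8, -0.2, 0.2]
opening: 0.005
grip_force: 0.0
```

Run:
```python
from h import *
s=env.state(); print(s["eef_pos"],s["tcp_rot"],s["ft_force"])
a=env.read_camera("scene"); b=cv2.imread("pics/s1f.png"); z=cv2.imread("pics/scene0.png")
f=lambda i:cv2.resize(i[170:300,140:310],None,fx=2.2,fy=2.2)
cv2.imwrite("pics/c3.png",np.hstack([f(z),f(a)]))
```

```text
[552.17479777 -45.48900821 122.6001666 ] [-3.14156341e+00  5.81351413e-05  2.04055089e+00] [ 0.8009217  -0.18164271  0.15975877]
```

View pics/c3.png

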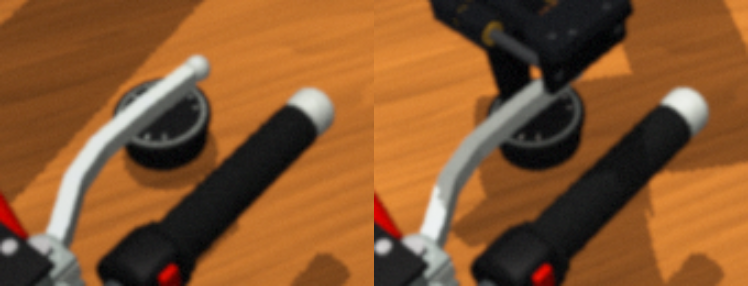

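Right half matches the left: the lever is back at rest and the finger has cleared its face, with the bystanders unmoved. Second press follows.

Emit:
step_arm(
  plan=[
    [[0,5,0,0,-1],[0,9,0,0,-1],[0,12,0,0,-1],[0,14,0,0,-1],[0,16,0,0,-1],[0,16,0,0,-1]],
  ],
)

```text
t: 9.13
eef_pos: [566.0, -38.0, 122.4]
tcp_rot: [-3.14, -0.001, 2.041]
ft_force: [-4.2, -0.5, 1.9]
opening: 0.005
grip_force: 2.0
```

Emit:
step_arm(
  plan=[
    [[1.4,3.5,0,1.4,-1],[2.8,7,0,2.9,-1],[4,10.5,0,4.3,-1],[5.3,14,0,5.7,-1],[6.3,17.5,0,7.2,-1],[7.4,21,0,8.6,-1],[7.4,21,0,8.6,-1]],
  ],
)

```text
t: 9.72
eef_pos: [581.8, -22.1, 122.5]
tcp_rot: [-3.141, 0.0, 1.89]
ft_force: [-3.0, -1.6, 1.1]
opening: 0.004
grip_force: 1.8
```

Emit:
step_arm(
  plan=[
    [[1,2.5,0,1,-1],[2,5,0,2,-1],[2.8,7,0,3,-1],[3.6,9,0,4,-1],[3.6,10,0,4.6,-1],[3.6,10,0,4.6,-1]],
  ],
)

```text
t: 10.22
eef_pos: [590.2, -15.5, 122.5]
tcp_rot: [-3.141, -0.0, 1.809]
ft_force: [-4.0, -1.9, -0.4]
opening: 0.004
grip_force: 2.1
```

Emit:
step_arm(
  plan=[
    [[0,0.5,0,0,-1],[0,1,0,0,-1],[0,1.5,0,0,-1],[0,1.5,0,0,-1],[0,1.5,0,0,-1]],
  ],
)

```text
t: 10.63
eef_pos: [590.8, -15.1, 122.5]
tcp_rot: [-3.14, -0.001, 1.81]
ft_force: [-7.3, -1.4, 2.0]
opening: 0.004
grip_force: 3.8
```

Emit:
step_arm(
  plan=[
    [[0,0.5,0,0,-1],[0,1,0,0,-1],[0,1.5,0,0,-1],[0,1.5,0,0,-1],[0,1.5,0,0,-1],[0,1.5,0,0,-1]],
  ],
)

```text
t: 11.13
eef_pos: [591.1, -14.9, 122.4]
tcp_rot: [-3.137, -0.001, 1.81]
ft_force: [-13.4, -2.2, 4.9]
opening: -0.001
grip_force: 7.1
```

Emit:
step_arm(
  plan=[
    [[0,0,0,0,-1],[0,0,0,0,-1],[0,0,0,0,-1],[0,0,0,0,-1],[0,0,0,0,-1],[0,0,0,0,-1],[0,0,0,0,-1],[0,0,0,0,-1]],
  ],
)

```text
t: 11.8
eef_pos: [591.1, -14.9, 122.4]
tcp_rot: [-3.137, -0.001, 1.81]
ft_force: [-14.4, -1.9, 3.8]
opening: -0.0
grip_force: 7.0
```

```bash
python3 -c "
from cell import env
print(env.job_done())"
```

```text
the job is handed in; nothing more can be done
None
```

The job is handed in: the brake lever was pressed to its stop, let back to rest and pressed to the stop again, and it is still held there at about 14 N.

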